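# Roll a bottle up the ramp of a bottle reader and start it

## Task

The white roller bottle lies at the foot of the bottle reader's ramp: with the fingertips, push it slowly and steadily up the ramp, over the crest, until it sits against the stop, without lifting it and without letting it run ahead or roll back on the slope. Then press the start key on top of the housing right down and let go. Leave everything else on the bench where it stands.

Things in the scene. Friction and masses are not known exactly. Their poses are not given: they have to be found in the camera images.
- loader: Bottle reader fixed to the bench: an aluminium ramp between low grey side walls leads up to a white housing (in its frame x=80..210, y=+-95, top z=65 mm). Origin on the bench under the middle; x points up the ramp to the housing, y left when looking up the ramp, z up. The two side walls (inner faces y=+-74, outer +-80) stand 16 mm above the ramp floor, and reach z=56 beside the dip.
- bottle_mid (a point): Middle of the loose white roller bottle lying across the ramp: smooth plastic cylinder, a blue cap on each end, 50 mm diameter, 140 mm long, 0.2 to 0.4 kg. y is the cylinder's axis; x and z turn as it rolls. It starts against the lip at the ramp's foot (loader x=-133, z=41 mm); home against the stop it is at loader x=55, z=62 mm. It rolls back if let go on the slope.
- bottle: The same bottle; its origin is that same middle point.
- stop (a point): Centre of the stop, the upright front face of the housing that the bottle ends against (loader x=80, y=0, z=62 mm).
- crest (a point): Middle of the crest on the ramp floor (loader x=30, y=0, z=39 mm). The floor rises to here at 8 degrees (0.14 rad); beyond it the floor dips at 5 degrees to the stop, so a bottle past the crest settles against the stop by its own weight.
- ramp_foot (a point): Middle of the ramp floor's low edge (loader x=-160, y=0, z=12 mm); x points up along the slope, z square to the slope. A low lip across the ramp at loader x=-156..-150, top at z=22 mm, keeps the bottle from rolling off the foot.
- key_top (a point): Centre of the top face of the start key, a black round push button 26 mm across in a grey collar on top of the housing (loader x=150, y=42, z=83 mm); press it straight down, 6 mm travel, sprung, fully down at about 4 N.
- key (a joint): Travel of the start key in m: 0 up, 0.006 fully pressed; springs back.
- media: Bystander, to be left alone: upright white bottle, 62 mm across, 85 mm tall; loose, origin at the centre of its underside.
- tipbox: Bystander, to be left alone: box of pipette tips, 120 x 85 x 63 mm tall; loose, origin at the centre of its underside.
- dishes: Bystander, to be left alone: stack of three round dishes, 90 mm across, 43 mm tall; loose, origin at the centre of its underside.
- calc: Bystander, to be left alone: pocket calculator lying flat, 80 x 140 x 14 mm; loose, origin at the centre of its underside.
- jar: Bystander, to be left alone: small upright jar, 56 mm across, 60 mm tall; loose, origin at the centre of its underside.
- spare: Bystander, to be left alone: a second bottle like the one on the ramp, but standing upright on the bench behind the housing, 50 mm across, 140 mm tall; loose, origin at the centre of its underside.
Things that resemble listed ones, but are neither listed nor needed, are in the scene too. What is shaped like the bottle but red or yellow is not meant.

How it is judged:
By the outcome, as a careful person would: the job done as asked, in the order asked, and still so for the second after the job is handed in, with the robot touching nothing.
It also fails if it takes over 45 s, if anything falls off the work surface, if the arm or the gripper's body presses on something with over 40 N, if the wrist force passes 120 N, or if a joint passes its speed limit or range.

## Robot

A 6-joint arm with a two-finger parallel gripper is mounted at the origin on the work surface. World frame = base frame: x ahead of the robot, y to its left, z up, the work surface at z = 0. Lengths are in m, angles in rad, forces in N, time in s.
With the tool pointing down it reaches from about 0.35 to 0.775 m from the base axis. Payload 7.3 kg.
Tool frame: the origin (TCP) lies at the very end of the fingers, on their centre line; the grasp point (between the pads) lies 19 mm behind it; z points along the fingers, y is the line along which they close (so a half turn about z gives the same grasp; the last joint's range is limited). The gripper opens to 92 mm and grips with 3 to 60 N. Pads are 19 mm wide; open, the fingers measure 130 mm over their backs; the gripper's body (75 mm by 190 mm) begins 47 mm behind the grasp point.
Start: joints at [-1.382, 0.342, 1.524, -0, 1.275, -0.146], TCP at [0.173, -0.496, 0.227] pointing down, gripper open.
Joint ranges: [-2.53, 2.53], [-0.77, 2.02], [0.04, 2.7], [-1, 4.14], [0.28, 2.66], [-3.11, 3.11]. Speed limits (rad/s): [2.57, 2.57, 3.14, 3.14, 3.14, 3.14].

## Interface

Orientations are given as [roll, pitch, yaw] about the fixed x, y, z axes, in that order (R = Rz(yaw) Ry(pitch) Rx(roll)).
In Python, from cell import * gives the robot as it stands.
- The arm moves only by the tool step_arm, never from a script. Its argument "commands" is a list of rows, each a list of 7 numbers: the opening, from 0 (shut) to 1 (fully open), then the shift along the world's x, y, z in cm, then the turn, a rotation vector about the world's x, y, z in rad. A call has 1 to 5 rows; each row is the pose to reach, as a shift and turn from the pose commanded when the call began; what a row does not reach only later rows make up. A row lasts 1/12 s, in which the tool goes at most 41.7 mm and 7.16 degrees, less where a joint would pass 70% of its speed; a pose out of reach is approached as far as the arm can. A call with a gripper value outside its range is refused whole. The fingers move at their own pace and stop on an object; "grip_force" is the grip in N (left out, the last holds). Time passes only in rows, so rows that repeat a pose let the fingers close. It gives the time, the measured TCP pose, the force, the opening and the grip force at its end, in the units of the state.
- observe(): the state, without advancing time (a new reading comes with each control period).
- read_camera(name): name is "side" or "top" or "wrist"; returns the picture (420x560x3 uint8, red, green, blue); there is no depth.
- camera_model(name): a dict with "vfov" (degrees; the focal length in pixels is half the picture's height over the tangent of half this angle, whatever the lens; pixels are square), "cx", "cy" (the principal point, pixels), "world_to_cam" (4x4, takes a point from world to camera coordinates). Camera axes: x right, y up, looking along -z (the intrinsics and any distortion apply to the point x, -y, -z); pixel columns grow to the right and rows downward; lengths in m; the calibration is good to about 2 mm. A picture is of the moment at which its call begins: read the wrist's pose just before it. camera_model takes no time and is no camera call; for the wrist camera it gives the pose at the moment of the call.
- hand_in(): hands the job in; it is judged then, once.
The state is a dict: "time": time; "qpos": joint angles; "qvel": joint speeds; "joint_efforts": joint torques, N m; "tool_pos": TCP position; "tool_rot": TCP orientation; "contact_force": force on the tool from outside, world axes, zero at the start; "torque": the same for the moment, N m; "opening": finger opening in m; "grip_force": force on a finger pad.
Only numpy, scipy, OpenCV 4.12 (cv2) and the standard library are available. Lean on these libraries where they do the work, as an engineer would, in place of code of your own. Each camera call takes 0.05 s, during which the arm holds its last target. There are 200 camera calls.

## Working session

There is one attempt and no reset: what is moved stays moved. The work goes in short steps, Python scripts to look and compute and a tool call to move; the robot and the scene stay as the last step left them, time stands still between calls to the robot, and variables do not carry over. Pictures are saved under pics/ and viewed, at most 10 in all, crops included, and the job is handed in when it is done.

Besides the shell and the picture viewer there is one more tool, called after ">>>" as name(argument=value, ...) on one line, values as JSON. step_arm: Moves the arm, as the interface text tells. Its arguments: {"type":"object","properties":{"commands":{"type":"array"},"grip_force":{"type":"number"}},"required":["commands"]}

```bash
mkdir -p pics
cat > h.py <<'E'
from cell import *
import numpy as np, cv2
def save(n,f):
    im=read_camera(n); cv2.imwrite('pics/'+f,im[:,:,::-1]); return im
E
python3 - <<'E'
from h import *
np.set_printoptions(precision=4,suppress=True)
a=save('top','top0.png');b=save('side','side0.png')
for n in('top','side'): print(camera_model(n))
o=observe();print(o['time'],o['tool_pos'],o['tool_rot'],o['contact_force'],o['opening'])
E
```

```text
{'vfov': 50.45275493844395, 'cx': 280.0646510276648, 'cy': 211.69095160490906, 'world_to_cam': array([[-0.0197, -0.9997,  0.0111, -0.0414],
       [ 0.9914, -0.0181,  0.1294, -0.5846],
       [-0.1291,  0.0135,  0.9915, -1.1441],
       [ 0.    ,  0.    ,  0.    ,  1.    ]])}
{'vfov': 55.32459066988075, 'cx': 278.7723943501354, 'cy': 206.14734397530424, 'world_to_cam': array([[-0.8934, -0.4492, -0.0083,  0.5025],
       [ 0.3044, -0.6188,  0.7241, -0.2842],
       [-0.3304,  0.6444,  0.6896, -0.8341],
       [ 0.    ,  0.    ,  0.    ,  1.    ]])}
0.1 [ 0.1724 -0.4955  0.2261] [-3.1402 -0.0002  0.3347] [ 0.5072 -0.5476 -0.5449] 0.09171653665780952
```

View pics/top0.png

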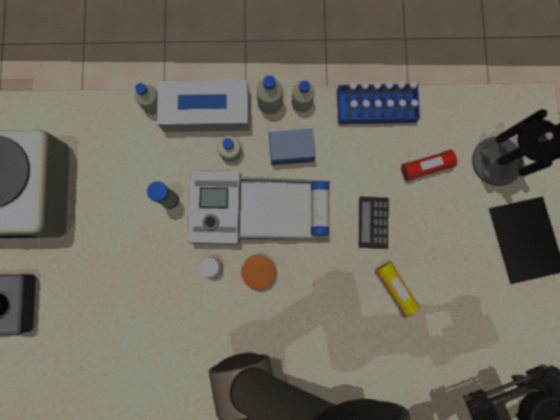

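View pics/side0.png

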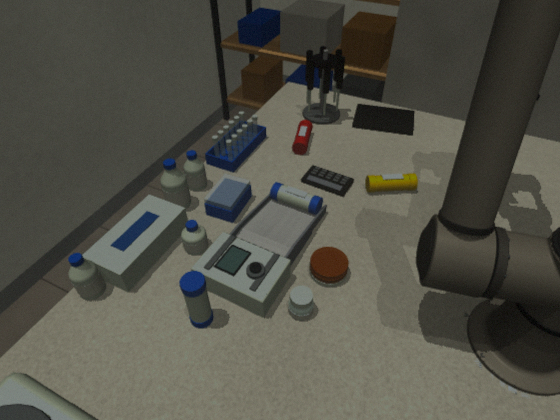

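The top view shows the white bottle with blue caps at (320,208), across the foot of the ramp. Lookalikes are the upright spare at (165,195), red at (430,165) and yellow at (398,290). I choose the one at (320,208). The key is near (210,222). Next I enlarge both views.

Run:
```python
import cv2
a=cv2.imread('pics/top0.png')[160:255,180:340];b=cv2.imread('pics/side0.png')[170:315,190:340]
cv2.imwrite('pics/topc.png',cv2.resize(a,None,fx=5,fy=5,interpolation=2))
cv2.imwrite('pics/sidec.png',cv2.resize(b,None,fx=4,fy=4,interpolation=2))
```

```text
(no output)
```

View pics/topc.png

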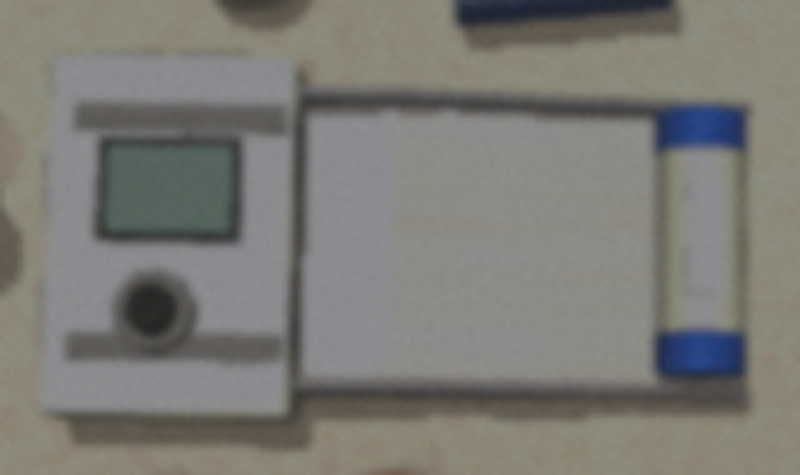

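View pics/sidec.png

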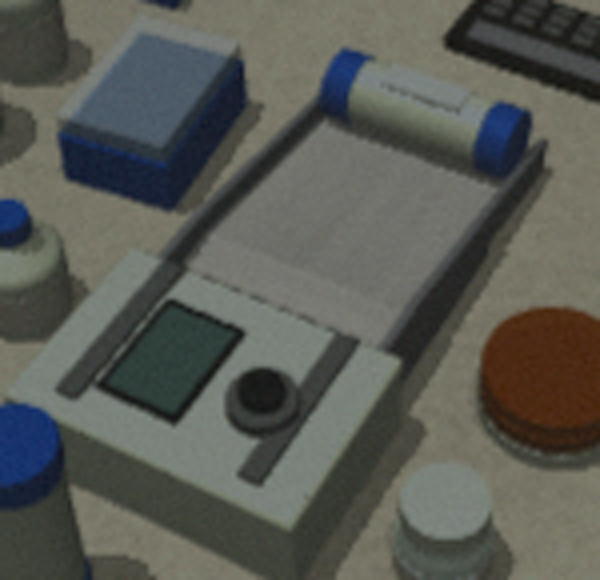

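The crops show the housing-top corners, the key centre (top crop 152,307; side crop 263,390) and the bottle middle (top crop 701,240; side crop 427,112). I fit the loader pose from both views and triangulate the key and bottle as a check.

```bash
cat >> h.py <<'E'
from math import tan,radians
def proj(n,P):
    m=camera_model(n); f=210/tan(radians(m['vfov']/2)); c=(m['world_to_cam']@np.append(P,1))[:3]
    return np.array([m['cx']+f*c[0]/-c[2], m['cy']-f*c[1]/-c[2]])
def L2W(p,q):
    c,s=np.cos(q[2]),np.sin(q[2]); return np.array([q[0]+c*p[0]-s*p[1],q[1]+s*p[0]+c*p[1],p[2]+(q[3] if len(q)>3 else 0)])
E
cat > fit.py <<'E'
from h import *
from scipy.optimize import least_squares as ls
np.set_printoptions(precision=4,suppress=True)
T=lambda u,v:np.array([(u+.5)/5-.5+180,(v+.5)/5-.5+160])
S=lambda u,v:np.array([(u+.5)/4-.5+190,(v+.5)/4-.5+170])
L=[(.21,-.095,.065),(.08,-.095,.065),(.08,.095,.065),(.21,.095,.065),(.15,.042,.083)]
t=[T(55,57),T(298,57),T(290,413),T(42,411),T(152,307)]
s=[S(18,392),S(138,250),S(400,358),S(290,527),S(263,388)]
def r(q): return np.concatenate([np.r_[proj('top',L2W(p,q))-a,proj('side',L2W(p,q))-b] for p,a,b in zip(L,t,s)])
q=ls(r,[.5,.1,1.57,0]).x; print(q, r(q).reshape(-1,4))
for nm,a,b in(('key',t[4],s[4]),('bottle',T(701,240),S(427,112))):
    o=ls(lambda P:np.r_[proj('top',P)-a,proj('side',P)-b],[.5,.1,.05]);print(nm,o.x,o.fun)
print('pred key',L2W(L[4],q),'bottle',L2W((-.133,0,.041),q),'home',L2W((.055,0,.062),q), 'up',np.cos(q[2]),np.sin(q[2]))
E
python3 fit.py
```

```text
[ 0.593  -0.0266  1.5362 -0.0038] [[ 0.2302 -0.9138 -3.838   0.2844]
 [ 1.1537 -0.0744 -1.174  -1.4126]
 [ 0.8074  1.0331  1.7931  0.292 ]
 [-0.1814  0.6498  0.7354  1.0246]
 [ 0.9006  0.5757  0.1765  0.6516]]
key [0.5564 0.1262 0.0832] [ 0.1338  0.3313 -0.3044 -0.0527]
bottle [ 0.5902 -0.1587  0.0416] [ 0.2824  0.7801 -0.8507 -0.1339]
pred key [0.5562 0.1248 0.0792] bottle [ 0.5884 -0.1595  0.0372] home [0.5949 0.0284 0.0582] up 0.034543294001371 0.9994032023360415
```

The fit puts the loader at about (0.594, -0.026) with yaw 1.536, and the triangulated bottle and key agree to about 2 mm. I move above a point just behind the foot, with the fingers in line with the bottle's axis.

>>> step_arm(commands=[[0.5, 41.5, 29.0, -7.5, 0, 0, 1.2], [0.5, 41.5, 29.0, -7.5, 0, 0, 1.2], [0.5, 41.5, 29.0, -7.5, 0, 0, 1.2], [0.5, 41.5, 29.0, -7.5, 0, 0, 1.2], [0.5, 41.5, 29.0, -7.5, 0, 0, 1.2]])

```text
time: 0.52
tool_pos: [0.3425, -0.3764, 0.1957]
tool_rot: [-3.141, -0.0, 0.965]
contact_force: [1.3, -0.8, 0.2]
opening: 0.0629
grip_force: 0.0
```

>>> step_arm(commands=[[0.5, 24.5, 17.0, -4.5, 0, 0, 0.57], [0.5, 24.5, 17.0, -4.5, 0, 0, 0.57], [0.5, 24.5, 17.0, -4.5, 0, 0, 0.57], [0.5, 24.5, 17.0, -4.5, 0, 0, 0.57], [0.5, 24.5, 17.0, -4.5, 0, 0, 0.57]])

```text
time: 0.93
tool_pos: [0.512, -0.2587, 0.1645]
tool_rot: [-3.141, -0.0, 1.536]
contact_force: [0.1, -2.3, 0.3]
opening: 0.0461
grip_force: 0.0
```

>>> step_arm(commands=[[0.5, 7.0, 5.0, 0, 0, 0, 0], [0.5, 7.0, 5.0, 0, 0, 0, 0], [0.5, 7.0, 5.0, 0, 0, 0, 0], [0.5, 7.0, 5.0, 0, 0, 0, 0]])

```text
time: 1.27
tool_pos: [0.5819, -0.2083, 0.164]
tool_rot: [-3.141, -0.001, 1.534]
contact_force: [-1.0, -0.7, -0.0]
opening: 0.0458
grip_force: 0.0
```

Run:
```python
from h import *
np.set_printoptions(precision=4,suppress=True)
o=observe();print(o['time'],o['tool_pos'],o['tool_rot'],o['contact_force'],o['opening'],o['qpos'])
print(camera_model('wrist'));save('wrist','w1.png')
```

```text
1.2667 [ 0.5819 -0.2083  0.164 ] [-3.1405 -0.0006  1.5337] [-1.0267 -0.722  -0.0448] 0.04580622820663943 [-0.4677  0.5637  1.342   0.0001  1.2372 -0.4307]
{'vfov': 71.62856868050031, 'cx': 274.1346469039019, 'cy': 205.94649654583878, 'world_to_cam': array([[ 0.9993, -0.0371, -0.0014, -0.5882],
       [ 0.0356,  0.9665, -0.2541,  0.1983],
       [ 0.0107,  0.2538,  0.9672, -0.2822],
       [ 0.    ,  0.    ,  0.    ,  1.    ]])}
```

View pics/w1.png

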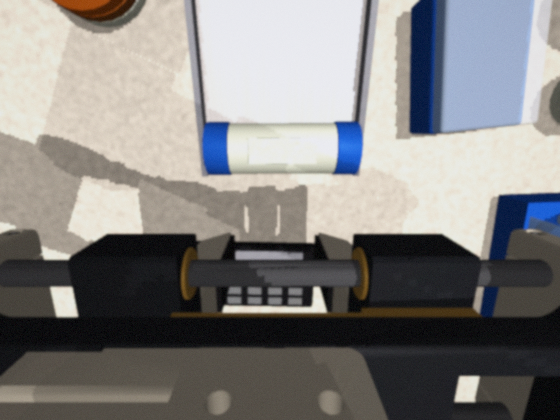

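The wrist view shows the bottle from (203,148) to (362,147), rear edge at row 174, with the fingers behind it and nothing in the way below. I check its position from this view.

Run:
```python
from h import *
from scipy.optimize import least_squares as ls
q=(.594,-.0265,1.536)
for nm,px in(('mid',(282.5,147.5)),('L',(203,148)),('R',(362,147))):
  print(nm,ls(lambda P:proj('wrist',np.r_[P,.041])-px,[.59,-.16]).x)
# rear-edge: tangent ray distance to the axis = 25mm
m=camera_model('wrist');W=m['world_to_cam'];C=-W[:3,:3].T@W[:3,3];f=210/tan(radians(m['vfov']/2))
for row in(122,174):
  d=W[:3,:3].T@np.array([(282.5-m['cx'])/f,-(row-m['cy'])/f,-1]);
  g=lambda y:abs((y-C[1])*d[2]-(.041-C[2])*d[1])/np.hypot(d[1],d[2])
  print(row,[round(y,4) for y in np.arange(-.2,-.12,.001) if abs(g(y)-.025)<.0006])
print(C)
```

```text
mid [ 0.58952885 -0.16002794]
L [ 0.51392855 -0.15755314]
R [ 0.66498579 -0.16249805]
122 [np.float64(-0.162)]
174 [np.float64(-0.16)]
[ 0.58277674 -0.14311988  0.32269939]
```

>>> step_arm(commands=[[0.5, 0.7, 0, -3.3, 0, 0, 0], [0.5, 0.7, 0, -6.6, 0, 0, 0], [0.5, 0.7, 0, -10.0, 0, 0, 0], [0.5, 0.7, 0, -12.3, 0, 0, 0], [0.5, 0.7, 0, -13.2, 0, 0, 0]])

```text
time: 1.73
tool_pos: [0.5841, -0.2108, 0.0293]
tool_rot: [-3.135, -0.003, 1.528]
contact_force: [-0.3, 0.3, -0.6]
opening: 0.0461
grip_force: 0.0
```

>>> step_arm(commands=[[0.5, 0, 0.2, 0, 0, 0, 0], [0.5, 0, 0.4, 0, 0, 0, 0], [0.5, 0, 0.6, 0, 0, 0, 0], [0.5, 0, 0.8, 0.0, 0, 0, 0], [0.5, 0, 1.0, 0.0, 0, 0, 0]])

```text
time: 2.15
tool_pos: [0.5885, -0.2005, 0.0348]
tool_rot: [3.139, 0.001, 1.53]
contact_force: [-0.1, 0.1, -0.3]
opening: 0.0461
grip_force: 0.0
```

>>> step_arm(commands=[[0.5, 0.01, 0.2, 0, 0, 0, 0.001], [0.5, 0.01, 0.4, 0, 0, 0, 0.002], [0.5, 0.02, 0.6, 0.02, 0, 0, 0.003], [0.5, 0.03, 0.8, 0.04, 0, 0, 0.004], [0.5, 0.03, 1.0, 0.06, 0, 0, 0.005]])

```text
time: 2.57
tool_pos: [0.5882, -0.1906, 0.034]
tool_rot: [3.141, 0.001, 1.535]
contact_force: [0.9, -2.3, 1.3]
opening: 0.046
grip_force: 0.9
```

>>> step_arm(commands=[[0.5, 0.01, 0.2, 0.03, 0, 0, 0], [0.5, 0.01, 0.4, 0.06, 0, 0, 0], [0.5, 0.02, 0.6, 0.08, 0, 0, 0], [0.5, 0.03, 0.8, 0.1, 0, 0, 0], [0.5, 0.03, 1.0, 0.13, 0, 0, 0]])

```text
time: 2.98
tool_pos: [0.5883, -0.1802, 0.035]
tool_rot: [3.141, 0.0, 1.535]
contact_force: [-0.2, -1.7, 1.4]
opening: 0.0457
grip_force: 0.9
```

Run:
```python
from h import *
save('wrist','w2.png');o=observe();print(o['time'],o['tool_pos'],o['contact_force'],o['torque'])
W=camera_model('wrist');
for y in(-.161,-.155,-.15): print(y,proj('wrist',np.array([.5895,y-.025,.041])),proj('wrist',np.array([.5895,y+.0,.066])))
```

```text
3.0333 [ 0.58824943 -0.17968162  0.03501205] [ 1.23800335 -0.01276982 -0.62277046] [-0.04004962 -0.12720961  0.01338113]
-0.161 [278.06062788 261.3168548 ] [276.98953565 235.53511933]
-0.155 [277.71503081 251.56775796] [276.55296729 223.2702255 ]
-0.15 [277.42210182 243.3043975 ] [276.18149711 212.83419141]
```

View pics/w2.png

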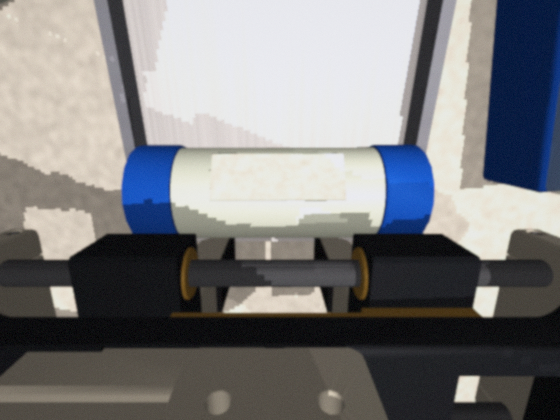

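The wrist view shows the bottle square on the ramp, spanning columns 123–433, with its rear edge at row 237. That puts its centre at y of about -0.146, so it's in contact with both fingers. I keep pushing up the slope at 24 mm/s.

>>> step_arm(commands=[[0.5, 0.01, 0.2, 0.03, 0, 0, 0], [0.5, 0.01, 0.4, 0.06, 0, 0, 0], [0.5, 0.02, 0.6, 0.08, 0, 0, 0], [0.5, 0.03, 0.8, 0.11, 0, 0, 0], [0.5, 0.035, 1.0, 0.14, 0, 0, 0]])

```text
time: 3.45
tool_pos: [0.5887, -0.1702, 0.0364]
tool_rot: [3.142, 0.0, 1.535]
contact_force: [0.1, -1.5, 0.9]
opening: 0.0461
grip_force: 0.9
```

>>> step_arm(commands=[[0.5, 0.01, 0.2, 0.03, 0, 0, 0], [0.5, 0.01, 0.4, 0.06, 0, 0, 0], [0.5, 0.02, 0.6, 0.08, 0, 0, 0], [0.5, 0.03, 0.8, 0.11, 0, 0, 0], [0.5, 0.035, 1.0, 0.14, 0, 0, 0]])

```text
time: 3.87
tool_pos: [0.589, -0.1602, 0.0378]
tool_rot: [3.142, 0.0, 1.535]
contact_force: [0.4, -2.3, 1.4]
opening: 0.0463
grip_force: 0.9
```

>>> step_arm(commands=[[0.5, 0.01, 0.2, 0.03, 0, 0, 0], [0.5, 0.01, 0.4, 0.06, 0, 0, 0], [0.5, 0.02, 0.6, 0.08, 0, 0, 0], [0.5, 0.03, 0.8, 0.11, 0, 0, 0], [0.5, 0.035, 1.0, 0.14, 0, 0, 0]])

```text
time: 4.28
tool_pos: [0.5894, -0.1502, 0.0393]
tool_rot: [3.142, 0.0, 1.535]
contact_force: [-0.4, -1.2, 0.7]
opening: 0.0464
grip_force: 0.9
```

>>> step_arm(commands=[[0.5, 0.01, 0.2, 0.03, 0, 0, 0], [0.5, 0.01, 0.4, 0.06, 0, 0, 0], [0.5, 0.02, 0.6, 0.08, 0, 0, 0], [0.5, 0.03, 0.8, 0.11, 0, 0, 0], [0.5, 0.035, 1.0, 0.14, 0, 0, 0]])

```text
time: 4.7
tool_pos: [0.5897, -0.1402, 0.0406]
tool_rot: [3.142, 0.0, 1.535]
contact_force: [0.2, -1.2, 0.6]
opening: 0.046
grip_force: 0.9
```

>>> step_arm(commands=[[0.5, 0.01, 0.2, 0.03, 0, 0, 0], [0.5, 0.01, 0.4, 0.06, 0, 0, 0], [0.5, 0.02, 0.6, 0.08, 0, 0, 0], [0.5, 0.03, 0.8, 0.11, 0, 0, 0], [0.5, 0.035, 1.0, 0.14, 0, 0, 0]])

```text
time: 5.12
tool_pos: [0.5901, -0.1302, 0.042]
tool_rot: [3.141, -0.0, 1.535]
contact_force: [-0.3, -2.1, 1.1]
opening: 0.0458
grip_force: 0.9
```

>>> step_arm(commands=[[0.5, 0.01, 0.2, 0.03, 0, 0, 0], [0.5, 0.01, 0.4, 0.06, 0, 0, 0], [0.5, 0.02, 0.6, 0.08, 0, 0, 0], [0.5, 0.03, 0.8, 0.11, 0, 0, 0], [0.5, 0.035, 1.0, 0.14, 0, 0, 0]])

```text
time: 5.53
tool_pos: [0.5904, -0.1202, 0.0434]
tool_rot: [3.142, 0.0, 1.535]
contact_force: [0.2, -1.6, 0.4]
opening: 0.0455
grip_force: 0.9
```

>>> step_arm(commands=[[0.5, 0.01, 0.2, 0.03, 0, 0, 0], [0.5, 0.01, 0.4, 0.06, 0, 0, 0], [0.5, 0.02, 0.6, 0.08, 0, 0, 0], [0.5, 0.03, 0.8, 0.11, 0, 0, 0], [0.5, 0.035, 1.0, 0.14, 0, 0, 0]])

```text
time: 5.95
tool_pos: [0.5908, -0.1102, 0.0449]
tool_rot: [3.141, -0.0, 1.535]
contact_force: [0.2, -2.1, 0.7]
opening: 0.0459
grip_force: 0.9
```

>>> step_arm(commands=[[0.5, 0.01, 0.2, 0.03, 0, 0, 0], [0.5, 0.01, 0.4, 0.06, 0, 0, 0], [0.5, 0.02, 0.6, 0.08, 0, 0, 0], [0.5, 0.03, 0.8, 0.11, 0, 0, 0], [0.5, 0.035, 1.0, 0.14, 0, 0, 0]])

```text
time: 6.37
tool_pos: [0.5911, -0.1002, 0.0463]
tool_rot: [3.141, 0.0, 1.535]
contact_force: [-0.3, -1.3, 0.7]
opening: 0.0459
grip_force: 0.9
```

>>> step_arm(commands=[[0.5, 0.01, 0.2, 0.03, 0, 0, 0], [0.5, 0.01, 0.4, 0.06, 0, 0, 0], [0.5, 0.02, 0.6, 0.08, 0, 0, 0], [0.5, 0.03, 0.8, 0.11, 0, 0, 0], [0.5, 0.035, 1.0, 0.14, 0, 0, 0]])

```text
time: 6.78
tool_pos: [0.5914, -0.0902, 0.0477]
tool_rot: [3.142, 0.0, 1.535]
contact_force: [-0.9, -2.1, 2.0]
opening: 0.0457
grip_force: 0.9
```

>>> step_arm(commands=[[0.5, 0.01, 0.2, 0.03, 0, 0, 0], [0.5, 0.01, 0.4, 0.06, 0, 0, 0], [0.5, 0.02, 0.6, 0.08, 0, 0, 0], [0.5, 0.03, 0.8, 0.11, 0, 0, 0], [0.5, 0.035, 1.0, 0.14, 0, 0, 0]])

```text
time: 7.2
tool_pos: [0.5918, -0.0802, 0.0491]
tool_rot: [3.142, 0.0, 1.535]
contact_force: [0.7, -2.0, 1.3]
opening: 0.0459
grip_force: 0.9
```

>>> step_arm(commands=[[0.5, 0.01, 0.2, 0.03, 0, 0, 0], [0.5, 0.01, 0.4, 0.06, 0, 0, 0], [0.5, 0.02, 0.6, 0.08, 0, 0, 0], [0.5, 0.03, 0.8, 0.11, 0, 0, 0], [0.5, 0.035, 1.0, 0.14, 0, 0, 0]])

```text
time: 7.62
tool_pos: [0.5921, -0.0702, 0.0504]
tool_rot: [3.142, 0.0, 1.535]
contact_force: [0.3, -2.2, 1.2]
opening: 0.046
grip_force: 0.9
```

>>> step_arm(commands=[[0.5, 0.01, 0.2, 0.03, 0, 0, 0], [0.5, 0.01, 0.4, 0.06, 0, 0, 0], [0.5, 0.02, 0.6, 0.08, 0, 0, 0], [0.5, 0.03, 0.8, 0.11, 0, 0, 0], [0.5, 0.035, 1.0, 0.14, 0, 0, 0]])

```text
time: 8.03
tool_pos: [0.5925, -0.0602, 0.0518]
tool_rot: [3.141, 0.0, 1.535]
contact_force: [-0.4, -1.9, 0.3]
opening: 0.0459
grip_force: 0.9
```

>>> step_arm(commands=[[0.5, 0.01, 0.15, 0.02, 0, 0, 0], [0.5, 0.01, 0.3, 0.04, 0, 0, 0], [0.5, 0.015, 0.45, 0.06, 0, 0, 0], [0.5, 0.02, 0.6, 0.08, 0, 0, 0], [0.5, 0.025, 0.75, 0.1, 0, 0, 0]])

```text
time: 8.45
tool_pos: [0.5927, -0.0528, 0.0528]
tool_rot: [3.142, -0.0, 1.535]
contact_force: [0.1, -0.8, 1.0]
opening: 0.0461
grip_force: 0.9
```

Still steady. Slower now over the crest.

>>> step_arm(commands=[[0.5, 0.005, 0.12, 0.02, 0, 0, 0], [0.5, 0.01, 0.24, 0.03, 0, 0, 0], [0.5, 0.01, 0.36, 0.05, 0, 0, 0], [0.5, 0.015, 0.48, 0.06, 0, 0, 0], [0.5, 0.02, 0.6, 0.08, 0, 0, 0]])

```text
time: 8.87
tool_pos: [0.5929, -0.0468, 0.0536]
tool_rot: [3.142, 0.0, 1.535]
contact_force: [-0.4, -1.1, 1.3]
opening: 0.0458
grip_force: 0.9
```

>>> step_arm(commands=[[0.5, 0.005, 0.12, 0.02, 0, 0, 0], [0.5, 0.01, 0.24, 0.03, 0, 0, 0], [0.5, 0.01, 0.36, 0.05, 0, 0, 0], [0.5, 0.015, 0.48, 0.06, 0, 0, 0], [0.5, 0.02, 0.6, 0.08, 0, 0, 0]])

```text
time: 9.28
tool_pos: [0.5931, -0.0408, 0.0544]
tool_rot: [3.142, 0.0, 1.535]
contact_force: [-0.2, -2.1, 0.9]
opening: 0.0459
grip_force: 0.9
```

>>> step_arm(commands=[[0.5, 0.005, 0.1, 0.01, 0, 0, 0], [0.5, 0.01, 0.2, 0.02, 0, 0, 0], [0.5, 0.01, 0.3, 0.04, 0, 0, 0], [0.5, 0.015, 0.4, 0.05, 0, 0, 0], [0.5, 0.02, 0.5, 0.06, 0, 0, 0]])

```text
time: 9.7
tool_pos: [0.5934, -0.0358, 0.055]
tool_rot: [3.142, 0.0, 1.535]
contact_force: [0.1, -1.6, 0.2]
opening: 0.0459
grip_force: 0.9
```

>>> step_arm(commands=[[0.5, 0.005, 0.1, 0, 0, 0, 0], [0.5, 0.01, 0.2, 0, 0, 0, 0], [0.5, 0.01, 0.3, 0, 0, 0, 0], [0.5, 0.015, 0.4, 0, 0, 0, 0], [0.5, 0.02, 0.5, 0, 0, 0, 0]])

```text
time: 10.12
tool_pos: [0.5935, -0.0306, 0.0549]
tool_rot: [-3.141, -0.0, 1.535]
contact_force: [0.4, -1.0, -0.2]
opening: 0.0462
grip_force: 0.2
```

>>> step_arm(commands=[[0.5, 0.005, 0.1, 0, 0, 0, 0], [0.5, 0.01, 0.2, 0, 0, 0, 0], [0.5, 0.01, 0.3, 0, 0, 0, 0], [0.5, 0.015, 0.4, 0, 0, 0, 0], [0.5, 0.02, 0.5, 0, 0, 0, 0]])

```text
time: 10.53
tool_pos: [0.5937, -0.0257, 0.055]
tool_rot: [3.142, -0.0, 1.535]
contact_force: [0.2, 0.1, -0.9]
opening: 0.046
grip_force: 0.0
```

Run:
```python
from h import *
save('wrist','w3.png');o=observe();print(o['time'],o['tool_pos'],o['contact_force'])
```

```text
10.5833 [ 0.59373162 -0.02553255  0.05499513] [ 0.4091132   0.6149576  -0.42119414]
```

View pics/w3.png

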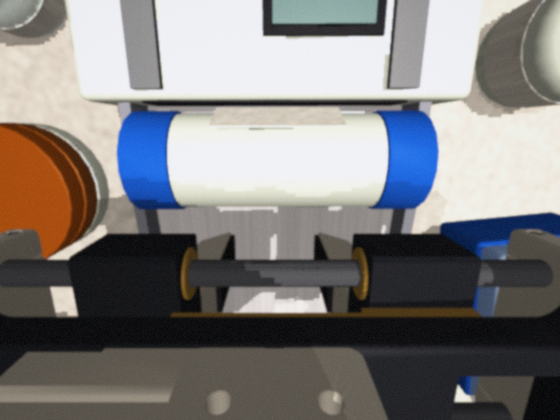

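The bottle has rolled off the crest and lies square against the housing, rear edge at row 207 and front edge at row 110, beside the stop. I close up gently to make sure it's seated.

>>> step_arm(commands=[[0.5, 0.01, 0.2, 0, 0, 0, 0], [0.5, 0.02, 0.4, 0, 0, 0, 0], [0.5, 0.03, 0.6, 0, 0, 0, 0], [0.5, 0.04, 0.9, 0, 0, 0, 0], [0.5, 0.05, 1.2, 0, 0, 0, 0]])

```text
time: 11.0
tool_pos: [0.5943, -0.0136, 0.055]
tool_rot: [3.141, 0.0, 1.535]
contact_force: [0.6, -0.5, 0.1]
opening: 0.0458
grip_force: 0.0
```

>>> step_arm(commands=[[0.5, 0, 0.1, 0, 0, 0, 0], [0.5, 0.01, 0.2, 0, 0, 0, 0], [0.5, 0.01, 0.3, 0, 0, 0, 0], [0.5, 0.01, 0.4, 0, 0, 0, 0], [0.5, 0.01, 0.5, 0, 0, 0, 0]])

```text
time: 11.42
tool_pos: [0.5943, -0.0088, 0.055]
tool_rot: [3.142, 0.0, 1.535]
contact_force: [-0.2, -0.0, 0.9]
opening: 0.0458
grip_force: 0.0
```

>>> step_arm(commands=[[0.5, 0, 0.06, 0, 0, 0, 0], [0.5, 0, 0.12, 0, 0, 0, 0], [0.5, 0, 0.18, 0, 0, 0, 0], [0.5, 0, 0.24, 0, 0, 0, 0], [0.5, 0, 0.3, 0, 0, 0, 0]])

```text
time: 11.83
tool_pos: [0.5943, -0.0058, 0.055]
tool_rot: [3.142, 0.0, 1.535]
contact_force: [-0.8, 0.4, 0.0]
opening: 0.0462
grip_force: 0.0
```

There's no contact even 2 mm past the expected point, so the bottle already sits home by its own weight. Now I back off, lift clear, close the fingers and go above the key.

>>> step_arm(commands=[[0.5, 0, -1.5, 0, 0, 0, 0], [0.5, 0, -3, 0.5, 0, 0, 0], [0.5, 0, -4, 4, 0, 0, 0], [0.3, 0, -4, 8, 0, 0, 0], [0.0, 0, -4, 12, 0, 0, 0]])

```text
time: 12.25
tool_pos: [0.5936, -0.0465, 0.1757]
tool_rot: [-3.139, -0.0, 1.534]
contact_force: [1.6, -0.9, 0.3]
opening: 0.0371
grip_force: 0.0
```

>>> step_arm(commands=[[0, -0.8, 3.5, 1, 0, 0, 0], [0, -1.6, 7, 1, 0, 0, 0], [0, -2.4, 10.5, 1, 0, 0, 0], [0, -3.1, 12.5, 1, 0, 0, 0], [0, -3.1, 12.5, 1, 0, 0, 0]])

```text
time: 12.67
tool_pos: [0.5618, 0.0831, 0.1853]
tool_rot: [-3.141, -0.001, 1.539]
contact_force: [-0.8, 1.2, 0.4]
opening: 0.0039
grip_force: 0.0
```

Run:
```python
from h import *
im=save('wrist','w4.png');o=observe();print(o['time'],o['tool_pos'],o['tool_rot'],o['contact_force'],o['opening'])
for P in((.5562,.1255,.083),(.594,.028,.087),(.594,.053,.062)): print(proj('wrist',np.array(P)))
```

```text
12.7167 [0.56268326 0.08106202 0.18529351] [ 3.14143618e+00 -7.86056993e-05  1.53817320e+00] [-0.04724549 -0.64026996  0.43951139] 0.002045273747144686
[266.10050319 155.44599281]
[309.50826065 257.49414725]
[306.58316245 224.40859846]
```

View pics/w4.png

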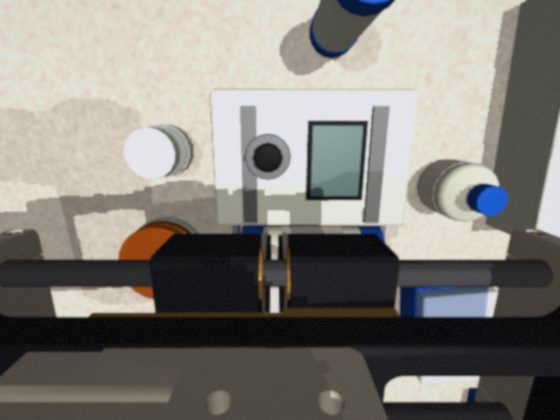

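The key is at (267,157), within 2 px of the prediction, which gives (0.557, 0.1245). Blue caps show right against the housing's front edge at row 228. Going above the key.

>>> step_arm(commands=[[0, -0.3, 2.5, 0, 0, 0, 0], [0, -0.55, 4.4, -2, 0, 0, 0], [0, -0.55, 4.4, -5, 0, 0, 0], [0, -0.55, 4.4, -8, 0, 0, 0], [0, -0.55, 4.4, -9, 0, 0, 0]])

```text
time: 13.13
tool_pos: [0.5558, 0.1222, 0.091]
tool_rot: [-3.135, 0.001, 1.534]
contact_force: [-0.6, -0.7, 0.0]
opening: 0.0004
grip_force: 0.0
```

>>> step_arm(commands=[[0, 0, 0, 0, 0, 0, 0], [0, 0, 0, -0.2, 0, 0, 0], [0, 0, 0, -0.4, 0, 0, 0], [0, 0, 0, -0.6, 0, 0, 0], [0, 0, 0, -0.8, 0, 0, 0]])

```text
time: 13.55
tool_pos: [0.5587, 0.123, 0.0882]
tool_rot: [3.139, -0.0, 1.534]
contact_force: [-0.0, -0.4, 0.2]
opening: 0.0001
grip_force: 0.0
```

>>> step_arm(commands=[[0, -0.15, 0.15, -0.1, 0, 0, 0], [0, -0.15, 0.15, -0.3, 0, 0, 0], [0, -0.15, 0.15, -0.5, 0, 0, 0], [0, -0.15, 0.15, -0.6, 0, 0, 0], [0, -0.15, 0.15, -0.6, 0, 0, 0]])

```text
time: 13.97
tool_pos: [0.5567, 0.1247, 0.0813]
tool_rot: [3.141, -0.0, 1.535]
contact_force: [1.0, -0.3, 3.8]
opening: 0.0003
grip_force: 1.9
```

>>> step_arm(commands=[[0, 0, 0, -0.1, 0, 0, 0], [0, 0, 0, -0.2, 0, 0, 0], [0, 0, 0, -0.3, 0, 0, 0], [0, 0, 0, -0.3, 0, 0, 0]])

```text
time: 14.3
tool_pos: [0.5569, 0.1247, 0.0809]
tool_rot: [3.139, -0.0, 1.535]
contact_force: [-5.5, -0.5, 21.0]
opening: 0.0002
grip_force: 10.8
```

The force jumped to 21 N at z=0.081. Either the key is at the bottom or the closed fingers, which are wider than the key, are on the collar. I lift in small steps and read force against height to tell which.

>>> step_arm(commands=[[0, 0, 0, 0.25, 0, 0, 0], [0, 0, 0, 0.3, 0, 0, 0], [0, 0, 0, 0.3, 0, 0, 0], [0, 0, 0, 0.3, 0, 0, 0]])

```text
time: 14.63
tool_pos: [0.5568, 0.1247, 0.0812]
tool_rot: [3.14, -0.0, 1.535]
contact_force: [0.6, -0.3, 6.5]
opening: 0.0004
grip_force: 3.3
```

>>> step_arm(commands=[[0, 0, 0, 0.1, 0, 0, 0], [0, 0, 0, 0.1, 0, 0, 0], [0, 0, 0, 0.1, 0, 0, 0], [0, 0, 0, 0.1, 0, 0, 0]])

```text
time: 14.97
tool_pos: [0.5567, 0.1247, 0.082]
tool_rot: [3.141, -0.0, 1.535]
contact_force: [2.7, 0.2, 2.5]
opening: 0.0003
grip_force: 1.7
```

>>> step_arm(commands=[[0, 0, 0, 0.1, 0, 0, 0], [0, 0, 0, 0.1, 0, 0, 0], [0, 0, 0, 0.1, 0, 0, 0], [0, 0, 0, 0.1, 0, 0, 0]])

```text
time: 15.3
tool_pos: [0.5563, 0.1246, 0.083]
tool_rot: [3.142, 0.0, 1.535]
contact_force: [2.0, -0.1, 3.4]
opening: 0.0006
grip_force: 1.5
```

>>> step_arm(commands=[[0, 0, 0, 0.2, 0, 0, 0], [0, 0, 0, 0.2, 0, 0, 0], [0, 0, 0, 0.2, 0, 0, 0], [0, 0, 0, 0.2, 0, 0, 0]])

```text
time: 15.63
tool_pos: [0.556, 0.1246, 0.0848]
tool_rot: [-3.141, 0.0, 1.535]
contact_force: [0.6, 0.3, 2.2]
opening: 0.0006
grip_force: 1.1
```

>>> step_arm(commands=[[0, 0, 0, 0.1, 0, 0, 0], [0, 0, 0, 0.1, 0, 0, 0], [0, 0, 0, 0.1, 0, 0, 0]])

```text
time: 15.88
tool_pos: [0.556, 0.1246, 0.0859]
tool_rot: [-3.141, 0.0, 1.535]
contact_force: [0.4, 0.0, 1.3]
opening: 0.0006
grip_force: 0.8
```

>>> step_arm(commands=[[0, 0, 0, 0.1, 0, 0, 0], [0, 0, 0, 0.1, 0, 0, 0], [0, 0, 0, 0.1, 0, 0, 0]])

```text
time: 16.13
tool_pos: [0.556, 0.1246, 0.0869]
tool_rot: [-3.141, 0.0, 1.535]
contact_force: [-0.2, -1.1, 1.1]
opening: 0.0005
grip_force: 0.6
```

>>> step_arm(commands=[[0, 0, 0, 0.1, 0, 0, 0], [0, 0, 0, 0.1, 0, 0, 0], [0, 0, 0, 0.1, 0, 0, 0]])

```text
time: 16.38
tool_pos: [0.5562, 0.1246, 0.0879]
tool_rot: [-3.141, -0.0, 1.535]
contact_force: [0.3, 0.4, 0.8]
opening: 0.0004
grip_force: 0.0
```

The key was free at about z=0.0873, had a spring force rising to about 4 N, and hit a hard stop at about 0.081. That is the full 6 mm of travel, so the key went right down and is now released. I lift away and check the scene.

>>> step_arm(commands=[[0, 0, 0, 2, 0, 0, 0], [0, 0, 0, 5, 0, 0, 0], [0, 0, -3, 8, 0, 0, 0], [0, 0, -6, 10, 0, 0, 0], [0, 0, -8, 11, 0, 0, 0]])

```text
time: 16.8
tool_pos: [0.5575, 0.0428, 0.2012]
tool_rot: [3.137, 0.001, 1.535]
contact_force: [1.3, -0.4, -0.3]
opening: 0.0004
grip_force: 0.0
```

>>> step_arm(commands=[[0, 0, -4, 1, 0, 0, 0], [0, 0, -8, 1, 0, 0, 0], [0, 0, -9, 1, 0, 0, 0], [0, 0, -9, 1, 0, 0, 0]])

```text
time: 17.13
tool_pos: [0.5562, -0.0482, 0.2079]
tool_rot: [3.142, 0.001, 1.531]
contact_force: [0.4, -0.6, -0.7]
opening: 0.0002
grip_force: 0.0
```

Run:
```python
from h import *
save('wrist','w5.png');o=observe();print(o['time'],o['tool_pos'],o['contact_force'])
for P in((.594,.028,.087),(.594,.003,.062),(.5202,.0565,.065),(.667,.0516,.065)): print(proj('wrist',np.array(P)))
```

```text
17.1833 [ 0.55608951 -0.04636885  0.20769762] [-0.45184963  0.63443766 -0.67004573]
[313.11375731 119.00503101]
[310.09388703 145.28741263]
[233.96525607  92.2779787 ]
[385.42470704  91.36096064]
```

View pics/w5.png

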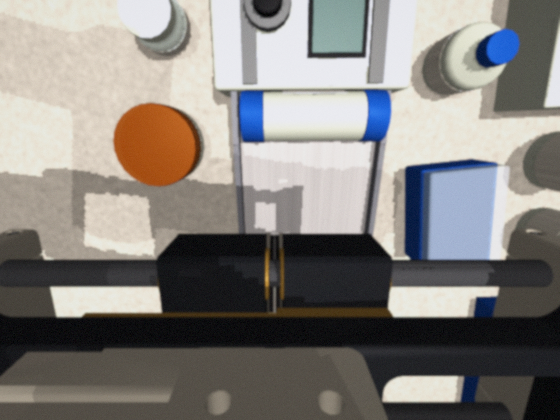

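The bottle lies square against the stop, front edge at row 90 touching the housing edge, as predicted. The key is up, the neighbours are undisturbed, and the arm is clear, so I hand in.

```bash
python3 -c "
from cell import *
print(hand_in())"
```

```text
the job is handed in; nothing more can be done
None
```

I pushed the bottle steadily up the ramp; past the crest it rolled home against the stop by itself. I then pressed the start key fully down and released it, left everything else untouched, and handed in the job at about 17 s.

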